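Put away the cake-making kit

ROBOT

A 6-joint arm with a two-finger parallel gripper is mounted at the origin on the work surface. World frame = base frame: x ahead of the robot, y to its left, z up, the work surface at z = 0. Lengths are in mm, angles in rad, forces in N, time in s.
With the tool pointing down it reaches from about 350 to 850 mm from the base axis. Payload 8.1 kg.
Tool frame: the origin (TCP) lies midway between the tips of the shut fingers; the grasp point (between the pads) lies manip.tcp_to_grasp behind it (manip.tcp_to_grasp is the distance from the TCP to the grasp point, in mm); z points along the fingers, y is the direction in which the jaws open and shut (so a half turn about z gives the same grasp; the last joint's range is limited). The gripper opens to 85 mm and grips with 20 to 120 N. Pads are 22 mm wide; open, the fingers measure 114 mm over their backs; the gripper's body (76 mm by 85 mm) begins 54 mm behind the grasp point. The pads swing forward as they close: fully open they stand 13 mm farther back than shut.
Start: joints at [-1.185, 0.13, 1.488, -0, 1.523, -0.085], TCP at [272.179, -534.718, 231.292] pointing down, gripper open.
Joint ranges: [-2.96, 2.96], [-0.89, 2.26], [0.02, 2.5], [-1.34, 4.48], [0, 2.73], [-2.66, 2.66]. Speed limits (rad/s): [2.39, 2.39, 2.79, 3.14, 3.14, 3.14].

INTERFACE

Orientations are given as a unit quaternion [x, y, z, w].
In Python, from workcell import manip gives the robot as it stands.
- The arm moves only by the shell command python3 -m pendant 'ROWS'. ROWS is JSON, a list of rows, each an object of numbers: "tx", "ty", "tz": the shift along the tool's x, y, z in m; "ax", "ay", "az": the turn, a rotation vector about the tool's x, y, z in degrees; "claw": the opening, from -1 (shut) to 1 (fully open). In form: [{"tx": .., "ty": .., "tz": .., "ax": .., "ay": .., "az": .., "claw": ..}, ...]. A call has 1 to 5 rows; each row shifts and turns the commanded pose from where the row before left it, along the tool's axes as they then stand; what a row does not reach is not made up. A row lasts 1/8 s, in which the tool goes at most 62.5 mm and 10.7 degrees, less where a joint would pass 70% of its speed; a pose out of reach is approached as far as the arm can. A call with a gripper value outside its range is refused whole. The fingers move at their own pace and stop on an object; the grip force is fixed at half the most. Time passes only in rows, so rows that do not move let the fingers close. It gives the time, the measured TCP pose, the force and the opening at its end, in the units of the state.
- manip.state(): the state, without advancing time (a new reading comes with each control period).
- manip.capture(name): name is "scene" or "top" or "wrist"; returns a dict with "image" (400x640x3 uint8, red, green, blue), "camera_matrix" (3x3 intrinsics, pixels), "k1" (the pictures are not rectified: a ray, as slopes to the right and down, at radius r is drawn at 1 + k1 r^2 times it, then the intrinsics apply), "world_to_cam" (4x4, takes a point from world to camera coordinates); the wrist camera has in their place "hand_eye" (4x4, takes a point from camera to tool coordinates, whose origin is the TCP and whose axes are the flange's). Camera axes: x right, y up, looking along -z (the intrinsics and any distortion apply to the point x, -y, -z); pixel columns grow to the right and rows downward; lengths in mm; the calibration is good to about 2 mm. A picture is of the moment at which its call begins: read the wrist's pose just before it. There is no depth.
- manip.hand_in(): hands the job in, once; it reports no verdict.
The state is a dict: "time_s": time; "qpos": joint angles; "joint_velocities": joint speeds; "joint_torque": joint torques, N m; "tool_pos": TCP position; "tcp_rot": TCP orientation; "wrist_force": force on the tool from outside, world axes, zero at the start; "torque": the same for the moment, N m; "gripper_width": finger opening in mm.
Only numpy, scipy, OpenCV 4.12 (cv2) and the standard library are available. Lean on these libraries where they do the work, as an engineer would, in place of code of your own. Each camera call takes 0.05 s, during which the arm holds its last target.

TASK

Put away the cake-making kit: stand each spice jar upright in the dish of its lid's colour, and seat each wooden press, handle up and flat on the bottom, in the open case with the nest of its own shape. One jar has been packed by mistake in one of the cases, so it has to come out before that case's press can go in. Do not tip any jar over on the way.

Things in the scene. Friction and masses are not known exactly. Their poses are not given: they have to be found in the camera images.
- jar_red: Upright spice jar with a red screw lid and brick-red contents: cylinder 44 mm in diameter, 75 mm tall (lid is the top 17 mm), about 130 g. Origin at the centre of its underside, z up. Starts on the flat aluminium tray (round, 6 mm thick, 280 mm across, no rim) or, one of the three jars, in the middle of a case's nest.
- jar_green: Upright spice jar with a green screw lid and green contents: cylinder 44 mm in diameter, 75 mm tall (lid is the top 17 mm), about 130 g. Origin at the centre of its underside, z up. Starts on the flat aluminium tray (round, 6 mm thick, 280 mm across, no rim) or, one of the three jars, in the middle of a case's nest.
- jar_yellow: Upright spice jar with a yellow screw lid and yellow contents: cylinder 44 mm in diameter, 75 mm tall (lid is the top 17 mm), about 130 g. Origin at the centre of its underside, z up. Starts on the flat aluminium tray (round, 6 mm thick, 280 mm across, no rim) or, one of the three jars, in the middle of a case's nest.
- press_square: Wooden cake press, pale wood, about 150 g: square foot 56 x 56 mm and 22 mm thick, with an upright square handle 24 x 24 mm (sides parallel to the foot) rising from its middle to 74 mm in all. Origin at the centre of its underside, x and y along the foot's sides, z up. Starts on the aluminium tray at any yaw.
- press_round: Wooden cake press, pale wood, about 150 g: round foot 58 mm in diameter and 22 mm thick, with an upright round handle 24 mm in diameter rising from its middle to 74 mm in all. Origin at the centre of its underside, z up. Starts on the aluminium tray.
- case_square: Fixed dark wooden case: base 106 x 106 mm, 22 mm high, with a square nest 74 x 74 mm, sides parallel to the case, sunk 16 mm deep in its middle (grey nest floor at z = 6 mm). Its open lid lies flat on the table at its +x side (106 mm square, 14 mm high, centred 110 mm from the origin) and shows a pale square mark. Origin at the middle of the base's underside, below the nest's centre; x towards the lid, z up.
- case_round: Fixed dark wooden case: base 106 x 106 mm, 22 mm high, with a round nest 74 mm in diameter, sunk 16 mm deep in its middle (grey nest floor at z = 6 mm). Its open lid lies flat on the table at its +x side (106 mm square, 14 mm high, centred 110 mm from the origin) and shows a pale round mark. Origin at the middle of the base's underside, below the nest's centre; x towards the lid, z up.
- dish_red: Fixed shallow round red plastic dish on the table: 78 mm across the rim, 13 mm high, walls 4 mm thick, flat inner floor about 64 mm across and 4 mm above the table. Origin at the centre of its underside, z up.
- dish_green: Fixed shallow round green plastic dish on the table: 78 mm across the rim, 13 mm high, walls 4 mm thick, flat inner floor about 64 mm across and 4 mm above the table. Origin at the centre of its underside, z up.
- dish_yellow: Fixed shallow round yellow plastic dish on the table: 78 mm across the rim, 13 mm high, walls 4 mm thick, flat inner floor about 64 mm across and 4 mm above the table. Origin at the centre of its underside, z up.
There are look-alikes about, which are no part of the job. There is more than one size of the jar_yellow; the job needs the smallest.

How it is judged (in metres and radians):
At the end, for the whole second after the job is handed in: Each jar upright (0.1 rad) on the floor of the dish of its lid's colour, within 15 mm of its centre; each press upright (0.1 rad) in the nest of its shape, within 14 mm of its centre; every underside within 4 mm of that floor's height; all at rest and released (horizontal distance between jar_red and dish_red below 0.015 m and z of jar_red in the frame of dish_red between 0 and 0.008 m and angle between each of jar_red, jar_green, jar_yellow, press_square, press_round's own z axis and vertical below 0.1 rad and linear speed of each of jar_red, jar_green, jar_yellow, press_square, press_round below 0.02 m/s and angular speed of each of jar_red, jar_green, jar_yellow, press_square, press_round below 0.2 rad/s and horizontal distance between jar_green and dish_green below 0.015 m and z of jar_green in the frame of dish_green between 0 and 0.008 m and horizontal distance between jar_yellow and dish_yellow below 0.015 m and z of jar_yellow in the frame of dish_yellow between 0 and 0.008 m and horizontal distance between press_square and case_square below 0.014 m and z of press_square in the frame of case_square between 0.002 and 0.01 m and horizontal distance between press_round and case_round below 0.014 m and z of press_round in the frame of case_round between 0.002 and 0.01 m); the robot touches nothing.
It fails at once if a jar is tipped over (more than 0.8 rad) (angle between any of jar_red, jar_green, jar_yellow's own z axis and vertical above 0.8 rad).
It also fails if it takes over 128 s, if anything falls off the work surface, if the arm or the gripper's body presses on something with over 40 N, if the wrist force passes 120 N, or if a joint passes its speed limit or range.

## Working session

There is one attempt and no reset: what is moved stays moved. The work goes in short steps, Python scripts to look and compute and a shell command to move; the robot and the scene stay as the last step left them, time stands still between calls to the robot, and variables do not carry over. Pictures are saved under pics/ and viewed, and the job is handed in when it is done.

```bash
ls; mkdir -p pics
python3 - <<'E'
from workcell import manip
import cv2
print(manip.state(), manip.tcp_to_grasp)
for n in("scene","top","wrist"):
    c=manip.capture(n); cv2.imwrite(f"pics/a_{n}.png",c["image"][:,:,::-1])
    print(n,{k:v for k,v in c.items() if k!="image"})
E
```

```text
pics
{'time_s': 0.0, 'qpos': array([-1.18537718e+00,  1.31150415e-01,  1.48932204e+00,  1.37673835e-05,
        1.52299351e+00, -8.54186849e-02]), 'joint_velocities': array([-0.00129198, -0.00115408, -0.0005248 , -0.00243984, -0.0004882 ,
        0.00071659]), 'joint_torque': array([ 2.12105738e-04, -5.69384301e+01, -5.00556958e+01, -3.44268474e-04,
        1.45441334e-02, -6.65272296e-05]), 'tool_pos': array([ 271.98113341, -534.18044311,  230.22737163]), 'tcp_rot': array([ 9.72416367e-01,  2.33249936e-01, -1.33174278e-04, -9.27167488e-04]), 'wrist_force': array([-0.56677352,  0.43230906, -0.62316213]), 'torque': array([ 0.04224711, -0.06861896, -0.08536826]), 'gripper_width': 85.36644434005179} 18.700000000000003
scene {'camera_matrix': array([[474.4378113 ,   0.        , 324.21857306],
       [  0.        , 474.4378113 , 199.33058042],
       [  0.        ,   0.        ,   1.        ]]), 'k1': -0.052344788380506733, 'world_to_cam': array([[ 6.89427796e-01,  7.24247540e-01,  1.24424275e-02,
        -3.83271591e+02],
       [-4.28631206e-01,  3.94056398e-01,  8.13015894e-01,
       
[... 613 characters left out ...]
8884e-03,  9.91152720e-01,
        -1.06711110e+03],
       [ 0.00000000e+00,  0.00000000e+00,  0.00000000e+00,
         1.00000000e+00]])}
wrist {'camera_matrix': array([[325.22646123,   0.        , 323.49657796],
       [  0.        , 325.22646123, 199.01125147],
       [  0.        ,   0.        ,   1.        ]]), 'k1': -0.04677734852623408, 'hand_eye': array([[-6.81230092e-04,  9.63565184e-01,  2.67472751e-01,
         6.69491382e+01],
       [ 9.99999709e-01,  7.47956740e-04, -1.47585798e-04,
        -5.36223394e-01],
       [-3.42266583e-04,  2.67472573e-01, -9.63565413e-01,
        -1.42639134e+02],
       [ 0.00000000e+00,  0.00000000e+00,  0.00000000e+00,
         1.00000000e+00]])}
```

View pics/a_top.png

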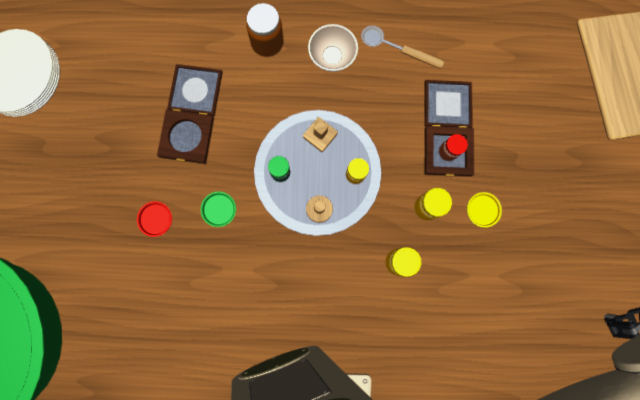

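View pics/a_scene.png

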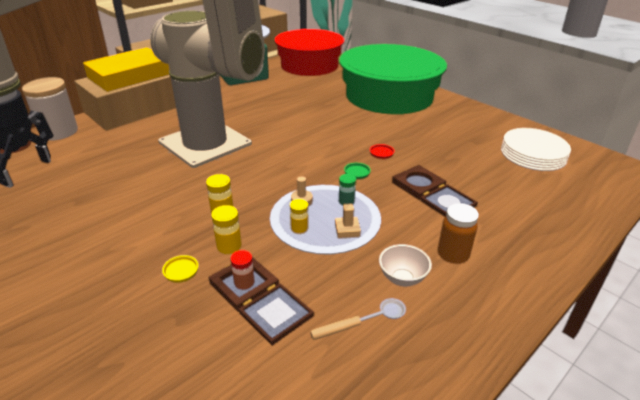

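View pics/a_wrist.png

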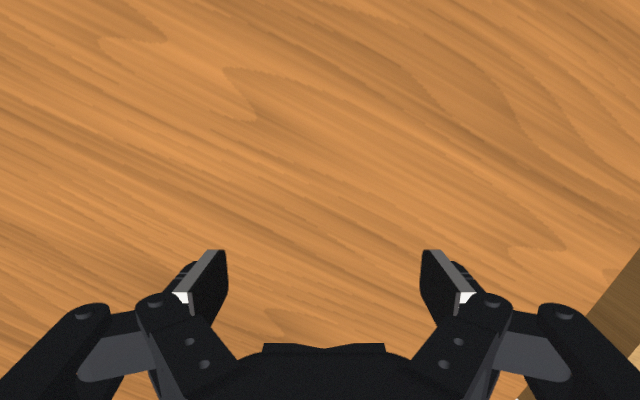

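The top view shows the tray with green jar (279,168), small yellow jar (358,170), square press (320,133) and round press (319,209). The red jar is in the square case (455,147), the round case is empty (185,137), and the dishes are red (155,219), green (219,210) and yellow (484,210). The two large yellow jars at (436,203) and (405,262) are decoys.

```bash
cat > h.py <<'E'
import numpy as np, cv2
from workcell import manip
from scipy.spatial.transform import Rotation as R
def cam(c, st=None):
    """returns K,k1,cam_to_world"""
    if "world_to_cam" in c: M=np.linalg.inv(c["world_to_cam"])
    else:
        T=np.eye(4);T[:3,:3]=R.from_quat(st["tcp_rot"]).as_matrix();T[:3,3]=st["tool_pos"]; M=T@c["hand_eye"]
    return c["camera_matrix"],c["k1"],M
def cast(c,uv,z,st=None):
    K,k,M=cam(c,st)
    p=cv2.undistortPoints(np.array(uv,float).reshape(-1,1,2),K,np.array([k,0,0,0.]))[:,0]
    d=np.c_[p[:,0],-p[:,1],-np.ones(len(p))]@M[:3,:3].T
    o=M[:3,3]; t=(z-o[2])/d[:,2]
    return o+t[:,None]*d
def proj(c,P,st=None):
    K,k,M=cam(c,st); W=np.linalg.inv(M)
    q=np.array(P,float).reshape(-1,3)@W[:3,:3].T+W[:3,3]
    q=q*[1,-1,-1]
    return cv2.projectPoints(q,np.zeros(3),np.zeros(3),K,np.array([k,0,0,0.]))[0][:,0]
def hsv(c): return cv2.cvtColor(c["image"],cv2.COLOR_RGB2HSV)
def blobs(m,amin=60):
    cs,_=cv2.findContours(m.astype(np.uint8),cv2.RETR_EXTERNAL,cv2.CHAIN_APPROX_NONE)
    return sorted([x for x in cs if cv2.contourArea(x)>amin],key=lambda x:-cv2.contourArea(x))
E
python3 - <<'E'
from h import *
c=manip.capture("top");H=hsv(c);h,s,v=[H[...,i] for i in range(3)]
M={"red":((h<6)|(h>174)),"green":(h>50)&(h<75),"yellow":(h>26)&(h<34)}
for n,m in M.items():
    for b in blobs(m&(s>180)&(v>90),60):
        (x,y),r=cv2.minEnclosingCircle(b); e=cv2.fitEllipse(b)
        print(n,"area",cv2.contourArea(b),"c",np.round([x,y],1),"r",round(r,1),np.round(e[0],1),np.round(e[1],1),
         "z81",cast(c,e[0],81)[0,:2].round(1),"z13",cast(c,e[0],13)[0,:2].round(1))
im=cv2.resize(c["image"][60:240,150:500],None,fx=2.28,fy=2.28,interpolation=cv2.INTER_CUBIC);cv2.imwrite("pics/b_top.png",im[:,:,::-1])
E
```

```text
red area 924.5 c [153.9 218.5] r 17.8 [154.  218.6] [33.8 34.9] z81 [417.3 347.6] z13 [422.6 368.5]
red area 336.5 c [456.5 144.5] r 11.1 [456.5 144.1] [20.2 21.5] z81 [ 590.7 -269.7] z13 [ 607.4 -289.2]
green area 4652.5 c [ 15.  329.5] r 71.1 [ 18.5 338.6] [ 44.6 151.5] z81 [162.5 617.4] z13 [151.2 655.9]
green area 804.5 c [217.9 208.9] r 16.7 [217.9 209. ] [31.5 32.6] z81 [441.  217.8] z13 [447.8 230.2]
green area 252.5 c [278.6 166.7] r 10.0 [278.7 166.5] [17.9 19.1] z81 [531.8  97.5] z13 [544.6 102.1]
yellow area 902.0 c [483.9 209.3] r 17.7 [483.9 209.3] [33.3 34.6] z81 [ 455.8 -325.5] z13 [ 463.6 -348.6]
yellow area 622.0 c [406.  261.6] r 14.7 [406.  261.5] [27.8 28.5] z81 [ 345.8 -164.8] z13 [ 346.4 -177.4]
yellow area 599.5 c [436.9 201.9] r 14.3 [437.1 201.8] [27.3 28. ] z81 [ 468.5 -228. ] z13 [ 477.2 -244.7]
yellow area 297.0 c [358.  168.8] r 10.2 [357.9 168.6] [19.4 19.7] z81 [532.4 -64.6] z13 [545.2 -70.7]
```

View pics/b_top.png

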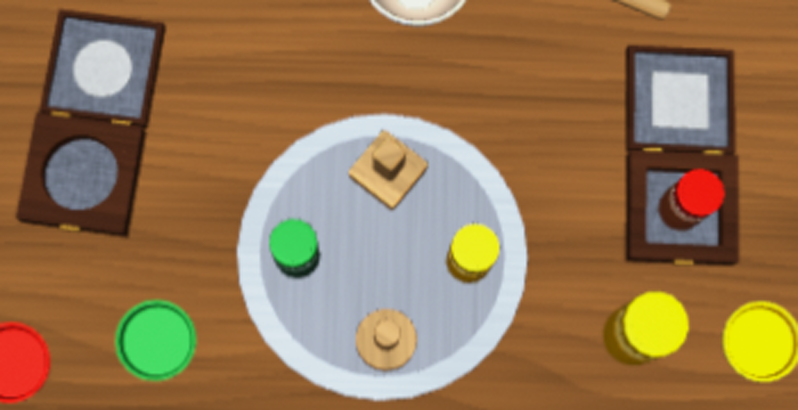

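Run:
```python
from h import *
c=manip.capture("top")
a=c["image"]
L=[a[60:170,150:230],a[75:185,412:492]]
im=np.hstack([cv2.resize(x,None,fx=5,fy=5,interpolation=cv2.INTER_CUBIC) for x in L]);cv2.imwrite("pics/c_cases.png",im[:,:,::-1])
x=cv2.resize(a[110:230,280:360],None,fx=5,fy=5,interpolation=cv2.INTER_CUBIC);cv2.imwrite("pics/c_press.png",x[:,:,::-1])
print(im.shape)
```

```text
(550, 800, 3)
```

View pics/c_cases.png

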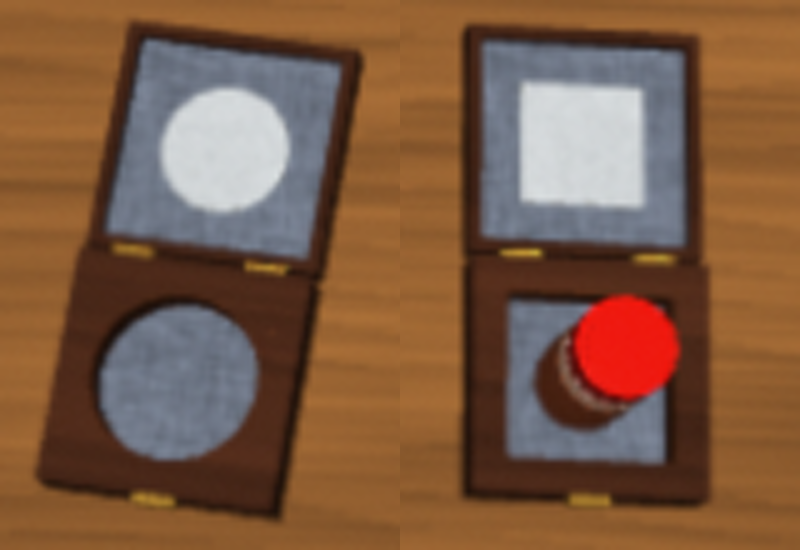

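View pics/c_press.png

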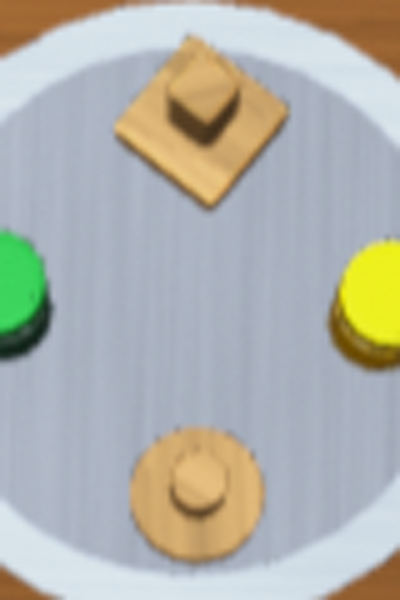

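Run:
```python
from h import *
c=manip.capture("top")
def W(p,ox,oy,z): return cast(c,(np.array(p,float)-2)/5+[ox,oy],z)[:,:2]
def rep(n,q):
    print(n,q.mean(0).round(1),"sides",[round(float(np.linalg.norm(q[i]-q[i-1])),1) for i in range(len(q))],"ang",[round(float(np.degrees(np.arctan2(*(q[i]-q[i-1])[::-1]))),1) for i in range(len(q))])
rep("roundcase",W([(82,252),(317,284),(280,515),(38,480)],150,60,22))
print("nest",W([(175.5,379)],150,60,22), "mark",W([(225,150)],150,60,14))
rep("sqcase",W([(65,259),(308,265),(307,500),(65,495)],412,75,22))
print("nest",W([(190,380)],412,75,22), "mark",W([(182,145)],412,75,14))
rep("sq foot",W([(115,127),(192,40),(288,110),(210,205)],280,110,28))
rep("sq handle",W([(168,90),(203,57),(240,92),(204,123)],280,110,80))
print("rd foot",W([(197,493)],280,110,28),"handle",W([(200,478)],280,110,80))
```

```text
roundcase [605.4 309. ] sides [104.1, 106.5, 104.4, 108.4] ang [-6.6, -96.6, 174.4, 83.2]
nest [[606.57416084 310.52500472]] mark [[714.45596197 297.53354892]]
sqcase [ 590.5 -269.6] sides [105.6, 109.1, 105.9, 107.2] ang [-0.2, -89.3, 178.7, 90.6]
nest [[ 589.99703899 -271.00430271]] mark [[ 699.64563391 -271.05793418]]
sq foot [617.   14.6] sides [53.7, 51.5, 52.2, 54.3] ang [51.6, -38.9, -125.3, 142.8]
sq handle [616.4  14.6] sides [20.5, 20.3, 21.4, 20.0] ang [48.3, -44.1, -132.7, 133.2]
rd foot [[454.30178156  12.10740534]] handle [[454.82970356  11.81453472]]
```

```bash
python3 -m pendant '[{"az":9},{"az":9},{"az":9},{"tx":0.045,"ty":-0.038},{"tx":0.045,"ty":-0.038}]'; python3 -m pendant '[{"tx":0.045,"ty":-0.038},{"tx":0.045,"ty":-0.038},{"tx":0.045,"ty":-0.038},{"tx":0.045,"ty":-0.038},{"tx":0.018,"ty":-0.016}]';  python3 -m pendant '[{}]'
```

```text
invalid input at $[0]: expected keys tx, ty, tz, ax, ay, az, claw
invalid input at $[0]: expected keys tx, ty, tz, ax, ay, az, claw
invalid input at $[0]: expected keys tx, ty, tz, ax, ay, az, claw
```

```bash
python3 -m pendant '[{"tx":0,"ty":0,"tz":0,"ax":0,"ay":0,"az":9,"claw":1},{"tx":0,"ty":0,"tz":0,"ax":0,"ay":0,"az":9,"claw":1},{"tx":0,"ty":0,"tz":0,"ax":0,"ay":0,"az":9,"claw":1},{"tx":0.045,"ty":-0.038,"tz":0,"ax":0,"ay":0,"az":0,"claw":1},{"tx":0.045,"ty":-0.038,"tz":0,"ax":0,"ay":0,"az":0,"claw":1}]'; python3 -m pendant '[{"tx":0.045,"ty":-0.038,"tz":0,"ax":0,"ay":0,"az":0,"claw":1},{"tx":0.045,"ty":-0.038,"tz":0,"ax":0,"ay":0,"az":0,"claw":1},{"tx":0.045,"ty":-0.038,"tz":0,"ax":0,"ay":0,"az":0,"claw":1},{"tx":0.045,"ty":-0.038,"tz":0,"ax":0,"ay":0,"az":0,"claw":1},{"tx":0,"ty":0,"tz":0,"ax":0,"ay":0,"az":0,"claw":1}]'
```

```text
time_s: 0.92
tool_pos: [362.6, -458.2, 231.2]
tcp_rot: [1.0, -0.001, 0.0, -0.0]
wrist_force: [0.0, -0.5, 0.1]
gripper_width: 85.6
time_s: 1.55
tool_pos: [545.0, -303.3, 231.0]
tcp_rot: [1.0, 0.002, 0.0, -0.001]
wrist_force: [-0.9, -0.4, -0.3]
gripper_width: 85.5
```

Run:
```python
from h import *
st=manip.state();c=manip.capture("wrist");cv2.imwrite("pics/d_wrist.png",c["image"][:,:,::-1])
print(st["tool_pos"],st["tcp_rot"])
H=hsv(c);h,s,v=[H[...,i] for i in range(3)]
for b in blobs(((h<6)|(h>174))&(s>180)&(v>150),100):
    e=cv2.fitEllipse(b);print(np.round(e[0],1),np.round(e[1],1),cast(c,e[0],81,st))
print(proj(c,[[590.5,-270,81],[590.5,-270,22]],st))
```

```text
[ 545.0177812  -303.29065212  230.99407018] [ 9.99996892e-01  2.42254275e-03  2.50646423e-04 -5.34155339e-04]
[289.8 131.5] [46.8 48.1] [[ 592.60472693 -272.96599518   81.        ]]
[[286.46801871 133.8683235 ]
 [292.63181111 129.79727125]]
```

View pics/d_wrist.png

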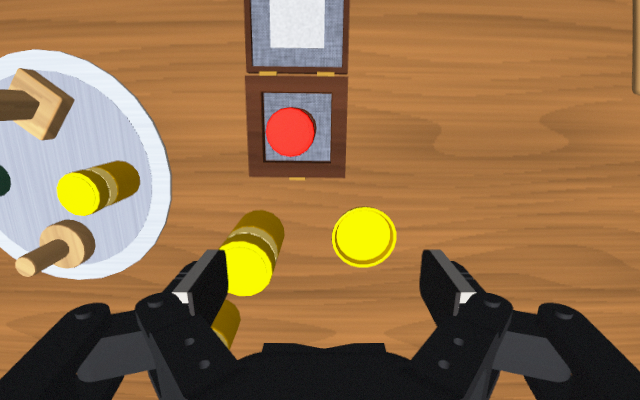

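The wrist view shows the red jar at (290,131) in the square nest, the yellow dish at (363,238) and the decoys beside it. The wrist and top readings agree within 4 mm, so I use the mean and pick the jar.

```bash
python3 -m pendant '[{"tx":0.0465,"ty":-0.032,"tz":0,"ax":0,"ay":0,"az":0,"claw":1},{"tx":0,"ty":0,"tz":0.05,"ax":0,"ay":0,"az":0,"claw":1},{"tx":0,"ty":0,"tz":0.05,"ax":0,"ay":0,"az":0,"claw":1},{"tx":0,"ty":0,"tz":0.05,"ax":0,"ay":0,"az":0,"claw":1},{"tx":0,"ty":0,"tz":0.03,"ax":0,"ay":0,"az":0,"claw":1}]'; python3 -m pendant '[{"tx":0,"ty":0,"tz":0.022,"ax":0,"ay":0,"az":0,"claw":1},{"tx":0,"ty":0,"tz":0,"ax":0,"ay":0,"az":0,"claw":1},{"tx":0,"ty":0,"tz":0,"ax":0,"ay":0,"az":0,"claw":0.2},{"tx":0,"ty":0,"tz":0,"ax":0,"ay":0,"az":0,"claw":-1},{"tx":0,"ty":0,"tz":0,"ax":0,"ay":0,"az":0,"claw":-1}]'; python3 -m pendant '[{"tx":0,"ty":0,"tz":0,"ax":0,"ay":0,"az":0,"claw":-1},{"tx":0,"ty":0,"tz":0,"ax":0,"ay":0,"az":0,"claw":-1}]'
```

```text
time_s: 2.22
tool_pos: [586.1, -275.3, 47.8]
tcp_rot: [1.0, -0.001, -0.002, -0.001]
wrist_force: [0.2, -1.0, -0.1]
gripper_width: 85.4
time_s: 2.85
tool_pos: [590.3, -275.6, 31.5]
tcp_rot: [1.0, -0.0, 0.002, 0.001]
wrist_force: [0.8, 0.5, 5.4]
gripper_width: 42.8
time_s: 3.1
tool_pos: [590.3, -275.6, 31.5]
tcp_rot: [1.0, -0.0, 0.002, 0.001]
wrist_force: [-0.2, 0.1, 6.4]
gripper_width: 43.1
```

```bash
python3 -m pendant '[{"tx":0,"ty":0,"tz":-0.03,"ax":0,"ay":0,"az":0,"claw":-1},{"tx":0,"ty":0,"tz":-0.05,"ax":0,"ay":0,"az":0,"claw":-1},{"tx":0,"ty":0,"tz":-0.05,"ax":0,"ay":0,"az":0,"claw":-1},{"tx":0,"ty":0,"tz":-0.05,"ax":0,"ay":0,"az":0,"claw":-1},{"tx":-0.007,"ty":-0.03,"tz":0,"ax":0,"ay":0,"az":0,"claw":-1}]';python3 -m pendant '[{"tx":-0.015,"ty":-0.058,"tz":0,"ax":0,"ay":0,"az":0,"claw":-1},{"tx":-0.015,"ty":-0.058,"tz":0,"ax":0,"ay":0,"az":0,"claw":-1},{"tx":-0.015,"ty":-0.058,"tz":0,"ax":0,"ay":0,"az":0,"claw":-1},{"tx":-0.015,"ty":-0.058,"tz":0,"ax":0,"ay":0,"az":0,"claw":-1},{"tx":-0.015,"ty":-0.058,"tz":0,"ax":0,"ay":0,"az":0,"claw":-1}]'; python3 -m pendant '[{"tx":-0.015,"ty":-0.058,"tz":0,"ax":0,"ay":0,"az":0,"claw":-1},{"tx":-0.015,"ty":-0.058,"tz":0,"ax":0,"ay":0,"az":0,"claw":-1},{"tx":-0.015,"ty":-0.058,"tz":0,"ax":0,"ay":0,"az":0,"claw":-1},{"tx":-0.01,"ty":-0.04,"tz":0,"ax":0,"ay":0,"az":0,"claw":-1},{"tx":0,"ty":0,"tz":0,"ax":0,"ay":0,"az":0,"claw":-1}]'
python3 - <<'E'
from h import *
st=manip.state();c=manip.capture("wrist");cv2.imwrite("pics/e_wrist.png",c["image"][:,:,::-1])
H=hsv(c);h,s,v=[H[...,i] for i in range(3)]
for n,m,z in (("red",((h<6)|(h>174)),13),("green",(h>50)&(h<75),13)):
  for b in blobs(m&(s>150)&(v>90),100):
    e=cv2.fitEllipse(b);print(n,np.round(e[0],1),np.round(e[1],1),cast(c,e[0],z,st))
E
```

```text
time_s: 3.72
tool_pos: [584.6, -247.5, 216.4]
tcp_rot: [1.0, -0.001, 0.005, 0.003]
wrist_force: [0.2, 0.6, -1.1]
gripper_width: 42.6
time_s: 4.35
tool_pos: [506.3, 46.9, 209.8]
tcp_rot: [1.0, -0.0, 0.001, -0.0]
wrist_force: [0.6, 0.5, -1.7]
gripper_width: 42.8
time_s: 4.97
tool_pos: [450.9, 261.8, 209.7]
tcp_rot: [1.0, 0.002, 0.0, -0.0]
wrist_force: [-0.5, -0.6, -1.5]
gripper_width: 42.6
red [323.5 294.6] [115.1 131. ] [[306.21157789 261.58461651  13.        ]]
red [227.1 197.7] [65.5 70.9] [[424.74549135 366.61921349  13.        ]]
green [355.7 173.7] [65.3 71.2] [[451.57872984 227.86758014  13.        ]]
green [525.3  90.7] [49.5 55.7] [[538.21841057  57.80520462  13.        ]]
```

View pics/e_wrist.png

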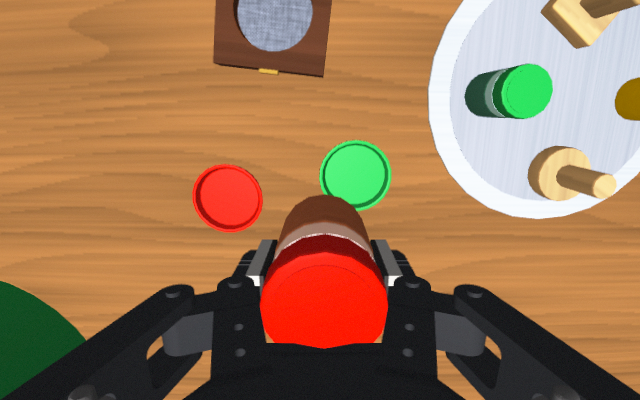

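The red jar is held and its lid is visible at (323,300). The red dish is at (227,198) and the green dish at (356,174); both agree with the top view to about 3 mm.

```bash
python3 -m pendant '[{"tx":-0.014,"ty":-0.053,"tz":0,"ax":0,"ay":0,"az":0,"claw":-1},{"tx":-0.014,"ty":-0.053,"tz":0,"ax":0,"ay":0,"az":0,"claw":-1},{"tx":0,"ty":0,"tz":0,"ax":0,"ay":0,"az":0,"claw":-1},{"tx":0,"ty":0,"tz":0.05,"ax":0,"ay":0,"az":0,"claw":-1},{"tx":0,"ty":0,"tz":0.05,"ax":0,"ay":0,"az":0,"claw":-1}]';python3 -m pendant '[{"tx":0,"ty":0,"tz":0.045,"ax":0,"ay":0,"az":0,"claw":-1},{"tx":0,"ty":0,"tz":0,"ax":0,"ay":0,"az":0,"claw":-1}]'
```

```text
time_s: 5.65
tool_pos: [425.7, 364.1, 109.1]
tcp_rot: [1.0, -0.001, 0.001, -0.0]
wrist_force: [0.3, 0.8, -2.2]
gripper_width: 42.9
time_s: 5.9
tool_pos: [421.8, 361.4, 60.2]
tcp_rot: [1.0, -0.001, -0.003, 0.003]
wrist_force: [-0.6, -0.5, 0.3]
gripper_width: 42.8
```

```bash
python3 -m pendant '[{"tx":0.001,"ty":-0.006,"tz":0.015,"ax":0,"ay":0,"az":0,"claw":-1},{"tx":0,"ty":0,"tz":0.011,"ax":0,"ay":0,"az":0,"claw":-1},{"tx":0,"ty":0,"tz":0,"ax":0,"ay":0,"az":0,"claw":-1},{"tx":0,"ty":0,"tz":0,"ax":0,"ay":0,"az":0,"claw":-1}]'
```

```text
time_s: 6.4
tool_pos: [425.5, 371.5, 39.0]
tcp_rot: [1.0, -0.0, 0.0, -0.0]
wrist_force: [0.6, 0.0, -0.4]
gripper_width: 42.9
```

```bash
python3 -m pendant '[{"tx":-0.0015,"ty":0.004,"tz":0.002,"ax":0,"ay":0,"az":0,"claw":-1},{"tx":0,"ty":0,"tz":0,"ax":0,"ay":0,"az":0,"claw":-1},{"tx":0,"ty":0,"tz":0,"ax":0,"ay":0,"az":0,"claw":-1}]'
```

```text
time_s: 6.78
tool_pos: [423.6, 367.2, 36.5]
tcp_rot: [1.0, -0.0, 0.0, -0.0]
wrist_force: [0.2, 0.6, -1.2]
gripper_width: 42.6
```

```bash
python3 -m pendant '[{"tx":0,"ty":0,"tz":0.004,"ax":0,"ay":0,"az":0,"claw":-1},{"tx":0,"ty":0,"tz":0.002,"ax":0,"ay":0,"az":0,"claw":-1},{"tx":0,"ty":0,"tz":0.001,"ax":0,"ay":0,"az":0,"claw":-1},{"tx":0,"ty":0,"tz":0,"ax":0,"ay":0,"az":0,"claw":-1}]'
```

```text
time_s: 7.28
tool_pos: [423.5, 367.2, 29.6]
tcp_rot: [1.0, -0.0, -0.0, 0.0]
wrist_force: [-3.0, -1.6, 4.1]
gripper_width: 42.7
```

```bash
python3 -m pendant '[{"tx":0,"ty":0,"tz":0,"ax":0,"ay":0,"az":0,"claw":1},{"tx":0,"ty":0,"tz":0,"ax":0,"ay":0,"az":0,"claw":1},{"tx":0,"ty":0,"tz":0,"ax":0,"ay":0,"az":0,"claw":1},{"tx":0,"ty":0,"tz":-0.04,"ax":0,"ay":0,"az":0,"claw":1},{"tx":0,"ty":0,"tz":-0.05,"ax":0,"ay":0,"az":0,"claw":1}]';python3 -m pendant '[{"tx":0,"ty":0,"tz":-0.05,"ax":0,"ay":0,"az":0,"claw":1},{"tx":0,"ty":0.05,"tz":-0.03,"ax":0,"ay":0,"az":0,"claw":1},{"tx":0,"ty":0.06,"tz":0,"ax":0,"ay":0,"az":0,"claw":1},{"tx":0,"ty":0.06,"tz":0,"ax":0,"ay":0,"az":0,"claw":1},{"tx":0,"ty":0,"tz":0,"ax":0,"ay":0,"az":0,"claw":1}]'
python3 - <<'E'
from h import *
c=manip.capture("top")
st=manip.state();w=manip.capture("wrist");print(st["tool_pos"])
cv2.imwrite("pics/f.png",np.vstack([c["image"][60:280,100:500],w["image"][::2,::2][:, :].repeat(1,1) if 0 else cv2.resize(w["image"],(400,250))])[:,:,::-1])
for cc,s0 in((c,None),(w,st)):
  H=hsv(cc);h,s,v=[H[...,i] for i in range(3)]
  for n,m in (("red",((h<6)|(h>174))),("green",(h>50)&(h<75))):
   for b in blobs(m&(s>180)&(v>90),100):
    e=cv2.fitEllipse(b);print(n,np.round(e[0],1),np.round(e[1],1),[cast(cc,e[0],z,s0)[0,:2].round(1) for z in(13,79,81)])
E
```

```text
time_s: 7.9
tool_pos: [422.5, 366.4, 118.7]
tcp_rot: [1.0, -0.0, -0.001, 0.001]
wrist_force: [0.1, -0.0, 0.3]
gripper_width: 85.6
time_s: 8.52
tool_pos: [423.8, 193.9, 199.4]
tcp_rot: [1.0, -0.003, 0.0, 0.0]
wrist_force: [0.5, -0.0, -0.5]
gripper_width: 85.2
[423.81500952 195.80347468 199.53474984]
red [156.2 229.8] [10.7 28.7] [array([398.5, 362.1]), array([394.8, 342.2]), array([394.6, 341.6])]
green [ 18.4 338.6] [ 44.5 151.5] [array([151.2, 655.9]), array([162.3, 618.6]), array([162.6, 617.4])]
green [278.6 166.6] [18.2 19.4] [array([544.4, 102.3]), array([532. ,  97.9]), array([531.6,  97.8])]
red [150.2 180. ] [70.  99.4] [array([421. , 377.6]), array([434.9, 341.1]), array([435.3, 340. ])]
green [291.  150.8] [68.4 70.4] [array([450.2, 228.7]), array([458.2, 222. ]), array([458.5, 221.8])]
green [453.   50.3] [54.1 60. ] [array([545.1,  72.7]), array([534.1,  97.3]), array([533.8,  98.1])]
```

View pics/f.png

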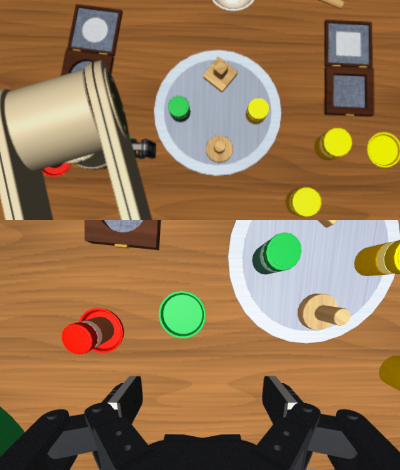

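The red jar stands upright in the red dish. Next is the green jar.

```bash
python3 -m pendant '[{"tx":0.036,"ty":0.033,"tz":0,"ax":0,"ay":0,"az":0,"claw":1},{"tx":0.036,"ty":0.033,"tz":0,"ax":0,"ay":0,"az":0,"claw":1},{"tx":0.037,"ty":0.032,"tz":0,"ax":0,"ay":0,"az":0,"claw":1},{"tx":0,"ty":0,"tz":0.04,"ax":0,"ay":0,"az":0,"claw":1},{"tx":0,"ty":0,"tz":0.04,"ax":0,"ay":0,"az":0,"claw":1}]';python3 -m pendant '[{"tx":0,"ty":0,"tz":0,"ax":0,"ay":0,"az":0,"claw":1},{"tx":0,"ty":0,"tz":0,"ax":0,"ay":0,"az":0,"claw":1}]'
```

```text
time_s: 9.25
tool_pos: [533.6, 100.4, 118.4]
tcp_rot: [1.0, 0.0, 0.001, -0.0]
wrist_force: [-0.4, 0.3, -0.1]
gripper_width: 85.5
time_s: 9.5
tool_pos: [533.2, 100.3, 120.6]
tcp_rot: [1.0, 0.0, 0.001, -0.0]
wrist_force: [0.4, 0.8, 1.0]
gripper_width: 85.2
```

```bash
python3 -m pendant '[{"tx":0,"ty":0.002,"tz":0.05,"ax":0,"ay":0,"az":0,"claw":1},{"tx":0,"ty":0,"tz":0.041,"ax":0,"ay":0,"az":0,"claw":1},{"tx":0,"ty":0,"tz":0,"ax":0,"ay":0,"az":0,"claw":1},{"tx":0,"ty":0,"tz":0,"ax":0,"ay":0,"az":0,"claw":0.2},{"tx":0,"ty":0,"tz":0,"ax":0,"ay":0,"az":0,"claw":-1}]';python3 -m pendant '[{"tx":0,"ty":0,"tz":0,"ax":0,"ay":0,"az":0,"claw":-1},{"tx":0,"ty":0,"tz":0,"ax":0,"ay":0,"az":0,"claw":-1},{"tx":0,"ty":0,"tz":0,"ax":0,"ay":0,"az":0,"claw":-1}]'
```

```text
time_s: 10.12
tool_pos: [534.9, 97.5, 31.4]
tcp_rot: [1.0, -0.0, 0.002, -0.0]
wrist_force: [0.2, -0.3, 0.5]
gripper_width: 51.5
time_s: 10.5
tool_pos: [534.8, 97.4, 31.2]
tcp_rot: [1.0, -0.0, 0.002, -0.0]
wrist_force: [-0.3, -0.4, 7.2]
gripper_width: 42.7
```

```bash
python3 -m pendant '[{"tx":0,"ty":0,"tz":-0.03,"ax":0,"ay":0,"az":0,"claw":-1},{"tx":0,"ty":0,"tz":-0.05,"ax":0,"ay":0,"az":0,"claw":-1},{"tx":-0.028,"ty":-0.044,"tz":0,"ax":0,"ay":0,"az":0,"claw":-1},{"tx":-0.028,"ty":-0.044,"tz":0,"ax":0,"ay":0,"az":0,"claw":-1},{"tx":-0.028,"ty":-0.044,"tz":0,"ax":0,"ay":0,"az":0,"claw":-1}]';python3 -m pendant '[{"tx":0,"ty":0,"tz":0.03,"ax":0,"ay":0,"az":0,"claw":-1},{"tx":0,"ty":0,"tz":0.025,"ax":0,"ay":0,"az":0,"claw":-1},{"tx":0,"ty":0,"tz":0,"ax":0,"ay":0,"az":0,"claw":-1},{"tx":0,"ty":0,"tz":0,"ax":0,"ay":0,"az":0,"claw":-1}]'
```

```text
time_s: 11.12
tool_pos: [448.3, 230.5, 109.8]
tcp_rot: [1.0, -0.001, 0.001, -0.001]
wrist_force: [-0.2, -0.2, -1.2]
gripper_width: 42.7
time_s: 11.62
tool_pos: [449.4, 229.4, 54.8]
tcp_rot: [1.0, -0.0, 0.001, -0.0]
wrist_force: [0.0, 0.2, -0.4]
gripper_width: 42.8
```

```bash
python3 -m pendant '[{"tx":0.0015,"ty":0,"tz":0.01,"ax":0,"ay":0,"az":0,"claw":-1},{"tx":0,"ty":0,"tz":0.01,"ax":0,"ay":0,"az":0,"claw":-1},{"tx":0,"ty":0,"tz":0.004,"ax":0,"ay":0,"az":0,"claw":-1},{"tx":0,"ty":0,"tz":0.002,"ax":0,"ay":0,"az":0,"claw":-1},{"tx":0,"ty":0,"tz":0,"ax":0,"ay":0,"az":0,"claw":-1}]'
```

```text
time_s: 12.25
tool_pos: [449.8, 228.9, 29.3]
tcp_rot: [1.0, -0.0, -0.001, 0.0]
wrist_force: [-13.3, -5.9, 26.5]
gripper_width: 42.9
```

```bash
python3 -m pendant '[{"tx":0,"ty":0,"tz":-0.001,"ax":0,"ay":0,"az":0,"claw":-1},{"tx":0,"ty":0,"tz":0,"ax":0,"ay":0,"az":0,"claw":-1}]'
python3 - <<'E'
from h import *
c=manip.capture("scene");w=manip.capture("wrist")
a=cv2.resize(c["image"][100:220,260:420],None,fx=3.75,fy=3.75);b=cv2.resize(w["image"][:,:],(400,250))
cv2.imwrite("pics/g1.png",a[:,:,::-1]);cv2.imwrite("pics/g2.png",w["image"][:,:,::-1])
E
```

```text
time_s: 12.5
tool_pos: [449.7, 228.9, 29.3]
tcp_rot: [1.0, -0.0, -0.001, 0.0]
wrist_force: [-8.5, -3.8, 16.6]
gripper_width: 42.9
```

View pics/g1.png

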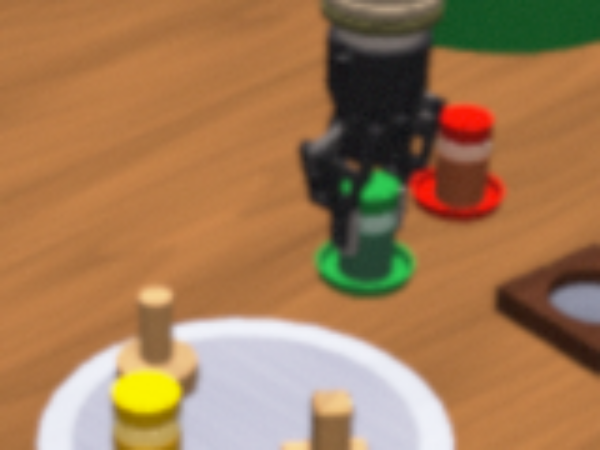

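View pics/g2.png

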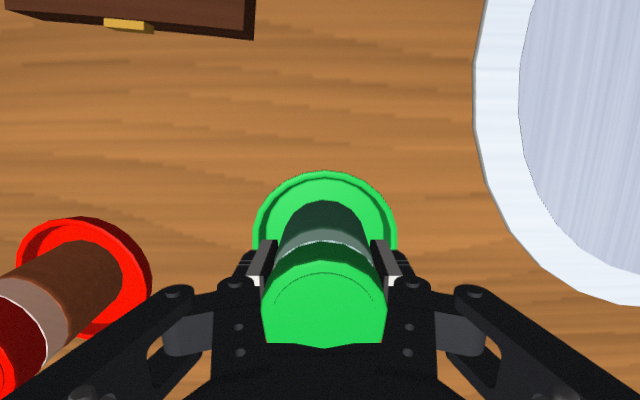

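Both jars sit inside their dishes; the green jar is seen centred in its dish around (322,230). I'll release it and go to the round press.

```bash
python3 -m pendant '[{"tx":0,"ty":0,"tz":-0.001,"ax":0,"ay":0,"az":0,"claw":-1},{"tx":0,"ty":0,"tz":0,"ax":0,"ay":0,"az":0,"claw":1},{"tx":0,"ty":0,"tz":0,"ax":0,"ay":0,"az":0,"claw":1},{"tx":0,"ty":0,"tz":0,"ax":0,"ay":0,"az":0,"claw":1},{"tx":0,"ty":0,"tz":-0.04,"ax":0,"ay":0,"az":0,"claw":1}]';python3 -m pendant '[{"tx":0,"ty":0,"tz":-0.05,"ax":0,"ay":0,"az":0,"claw":1},{"tx":0,"ty":0,"tz":-0.05,"ax":0,"ay":0,"az":0,"claw":1},{"tx":0,"ty":0.05,"tz":0,"ax":0,"ay":0,"az":0,"claw":1},{"tx":-0.02,"ty":0.06,"tz":0,"ax":0,"ay":0,"az":0,"claw":1},{"tx":-0.03,"ty":0.06,"tz":0,"ax":0,"ay":0,"az":0,"claw":1}]';python3 -m pendant '[{"tx":0,"ty":0.04,"tz":0,"ax":0,"ay":0,"az":0,"claw":1},{"tx":0,"ty":0,"tz":0,"ax":0,"ay":0,"az":0,"claw":1},{"tx":0,"ty":0,"tz":0,"ax":0,"ay":0,"az":0,"claw":1}]'
python3 - <<'E'
from h import *
st=manip.state();w=manip.capture("wrist");print(st["tool_pos"])
cv2.imwrite("pics/i.png",w["image"][:,:,::-1])
E
```

```text
time_s: 13.22
tool_pos: [447.0, 228.0, 66.2]
tcp_rot: [1.0, -0.0, -0.004, 0.001]
wrist_force: [0.2, 0.1, -0.2]
gripper_width: 85.5
time_s: 13.85
tool_pos: [401.8, 62.5, 169.5]
tcp_rot: [1.0, 0.0, 0.0, 0.0]
wrist_force: [0.4, -1.5, 0.5]
gripper_width: 86.0
time_s: 14.22
tool_pos: [402.4, 24.3, 169.4]
tcp_rot: [1.0, -0.001, 0.0, -0.0]
wrist_force: [0.2, 0.1, -0.4]
gripper_width: 85.3
[402.36520946  24.263096   169.37078054]
```

View pics/i.png

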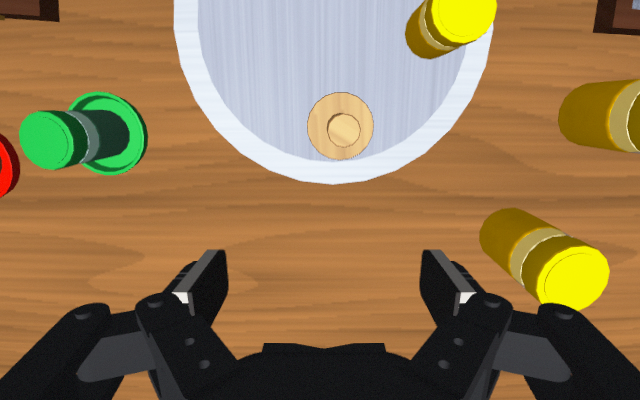

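Run:
```python
from h import *
st=manip.state();w=manip.capture("wrist")
print(cast(w,[(344,130)],80,st),cast(w,[(340.5,126)],28,st))
```

```text
[[454.9582095   10.39379159  80.        ]] [[455.14117799  10.23181345  28.        ]]
```

The round press has its handle top at (344,130) and foot at (340,126); both readings and the top view agree within 2 mm.

```bash
python3 -m pendant '[{"tx":0.0525,"ty":0.013,"tz":0,"ax":0,"ay":0,"az":0,"claw":1},{"tx":0,"ty":0,"tz":0.04,"ax":0,"ay":0,"az":0,"claw":1},{"tx":0,"ty":0,"tz":0.05,"ax":0,"ay":0,"az":0,"claw":1},{"tx":0,"ty":0,"tz":0.045,"ax":0,"ay":0,"az":0,"claw":1},{"tx":0,"ty":0,"tz":0,"ax":0,"ay":0,"az":0,"claw":1}]';python3 -m pendant '[{"tx":0,"ty":0,"tz":0,"ax":0,"ay":0,"az":0,"claw":-0.2},{"tx":0,"ty":0,"tz":0,"ax":0,"ay":0,"az":0,"claw":-1},{"tx":0,"ty":0,"tz":0,"ax":0,"ay":0,"az":0,"claw":-1},{"tx":0,"ty":0,"tz":0,"ax":0,"ay":0,"az":0,"claw":-1},{"tx":0,"ty":0,"tz":0,"ax":0,"ay":0,"az":0,"claw":-1}]'
```

```text
time_s: 14.95
tool_pos: [450.9, 12.4, 30.5]
tcp_rot: [1.0, 0.001, -0.004, -0.0]
wrist_force: [-0.8, 0.5, 0.7]
gripper_width: 85.4
time_s: 15.58
tool_pos: [455.9, 10.9, 35.8]
tcp_rot: [1.0, -0.0, 0.001, 0.0]
wrist_force: [-0.6, 1.2, 7.3]
gripper_width: 22.8
```

```bash
python3 -m pendant '[{"tx":0,"ty":0,"tz":-0.03,"ax":0,"ay":0,"az":0,"claw":-1},{"tx":0,"ty":0,"tz":-0.05,"ax":0,"ay":0,"az":0,"claw":-1},{"tx":0,"ty":0,"tz":-0.05,"ax":0,"ay":0,"az":0,"claw":-1},{"tx":0.016,"ty":-0.05,"tz":0,"ax":0,"ay":0,"az":0,"claw":-1},{"tx":0.016,"ty":-0.058,"tz":0,"ax":0,"ay":0,"az":0,"claw":-1}]';python3 -m pendant '[{"tx":0.016,"ty":-0.058,"tz":0,"ax":0,"ay":0,"az":0,"claw":-1},{"tx":0.016,"ty":-0.058,"tz":0,"ax":0,"ay":0,"az":0,"claw":-1},{"tx":0.016,"ty":-0.058,"tz":0,"ax":0,"ay":0,"az":0,"claw":-1},{"tx":0,"ty":0,"tz":0,"ax":0,"ay":0,"az":0,"claw":-1},{"tx":0,"ty":0,"tz":0,"ax":0,"ay":0,"az":0,"claw":-1}]'
python3 - <<'E'
from h import *
st=manip.state();w=manip.capture("wrist");print(st["tool_pos"])
cv2.imwrite("pics/j.png",w["image"][:,:,::-1])
E
```

```text
time_s: 16.2
tool_pos: [488.0, 119.5, 165.9]
tcp_rot: [1.0, -0.002, 0.002, -0.0]
wrist_force: [1.5, -1.1, -2.3]
gripper_width: 22.6
time_s: 16.82
tool_pos: [534.4, 292.7, 163.8]
tcp_rot: [1.0, 0.0, -0.001, 0.0]
wrist_force: [-0.8, -0.7, -1.9]
gripper_width: 22.7
[534.37997116 292.71879632 163.75092551]
```

View pics/j.png

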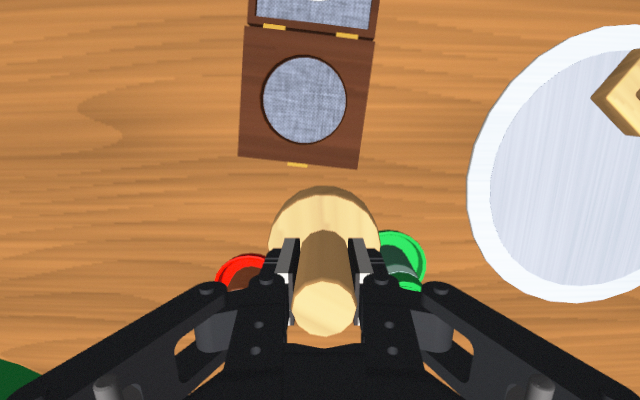

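Run:
```python
from h import *
st=manip.state();w=manip.capture("wrist")
print(cast(w,[(303.8,99.5)],22,st),cast(w,[(244,27),(374,40),(358,169),(238,156)],22,st).mean(0))
```

```text
[[609.17711455 308.59337323  22.        ]] [608.28922142 308.93974995  22.        ]
```

The nest rim is centred at (304,99), giving (609,309), which agrees with the top view's (606,310).

```bash
python3 -m pendant '[{"tx":0.037,"ty":-0.009,"tz":0,"ax":0,"ay":0,"az":0,"claw":-1},{"tx":0.037,"ty":-0.008,"tz":0,"ax":0,"ay":0,"az":0,"claw":-1},{"tx":0,"ty":0,"tz":0.05,"ax":0,"ay":0,"az":0,"claw":-1},{"tx":0,"ty":0,"tz":0.048,"ax":0,"ay":0,"az":0,"claw":-1},{"tx":0,"ty":0,"tz":0,"ax":0,"ay":0,"az":0,"claw":-1}]';python3 -m pendant '[{"tx":0,"ty":0,"tz":0,"ax":0,"ay":0,"az":0,"claw":-1}]'
```

```text
time_s: 17.55
tool_pos: [605.1, 306.8, 61.1]
tcp_rot: [1.0, -0.001, -0.005, 0.002]
wrist_force: [-0.9, -0.4, -1.3]
gripper_width: 22.5
time_s: 17.68
tool_pos: [610.0, 309.5, 68.8]
tcp_rot: [1.0, -0.001, 0.001, -0.0]
wrist_force: [-0.4, 0.7, -1.6]
gripper_width: 22.6
```

```bash
python3 -m pendant '[{"tx":-0.002,"ty":0,"tz":0.015,"ax":0,"ay":0,"az":0,"claw":-1},{"tx":0,"ty":0,"tz":0.01,"ax":0,"ay":0,"az":0,"claw":-1},{"tx":0,"ty":0,"tz":0.005,"ax":0,"ay":0,"az":0,"claw":-1},{"tx":0,"ty":0,"tz":0,"ax":0,"ay":0,"az":0,"claw":-1},{"tx":0,"ty":0,"tz":0,"ax":0,"ay":0,"az":0,"claw":-1}]'
```

```text
time_s: 18.3
tool_pos: [606.9, 310.0, 36.3]
tcp_rot: [1.0, -0.0, 0.0, -0.0]
wrist_force: [0.0, 0.4, -1.9]
gripper_width: 22.7
```

```bash
python3 -m pendant '[{"tx":0,"ty":0,"tz":0.001,"ax":0,"ay":0,"az":0,"claw":-1},{"tx":0,"ty":0,"tz":0,"ax":0,"ay":0,"az":0,"claw":-1},{"tx":0,"ty":0,"tz":0,"ax":0,"ay":0,"az":0,"claw":1},{"tx":0,"ty":0,"tz":0,"ax":0,"ay":0,"az":0,"claw":1},{"tx":0,"ty":0,"tz":0,"ax":0,"ay":0,"az":0,"claw":1}]';python3 -m pendant '[{"tx":0,"ty":0,"tz":-0.04,"ax":0,"ay":0,"az":0,"claw":1},{"tx":0,"ty":0,"tz":-0.05,"ax":0,"ay":0,"az":0,"claw":1},{"tx":0,"ty":0,"tz":-0.05,"ax":0,"ay":0,"az":0,"claw":1},{"tx":-0.03,"ty":0.05,"tz":0,"ax":0,"ay":0,"az":0,"claw":1},{"tx":-0.03,"ty":0.06,"tz":0,"ax":0,"ay":0,"az":0,"claw":1}]';python3 -m pendant '[{"tx":0,"ty":0,"tz":0,"ax":0,"ay":0,"az":0,"claw":1},{"tx":0,"ty":0,"tz":0,"ax":0,"ay":0,"az":0,"claw":1}]'
python3 - <<'E'
from h import *
st=manip.state();w=manip.capture("wrist");print(st["tool_pos"])
cv2.imwrite("pics/k.png",w["image"][:,:,::-1])
E
```

```text
time_s: 18.92
tool_pos: [606.8, 309.9, 35.1]
tcp_rot: [1.0, -0.0, -0.0, 0.0]
wrist_force: [-0.0, 0.1, 0.7]
gripper_width: 76.3
time_s: 19.55
tool_pos: [548.8, 203.7, 176.4]
tcp_rot: [1.0, 0.001, 0.001, -0.0]
wrist_force: [0.1, -0.6, -0.2]
gripper_width: 85.2
time_s: 19.8
tool_pos: [549.3, 204.2, 175.9]
tcp_rot: [1.0, -0.001, 0.001, -0.0]
wrist_force: [0.4, 0.2, -0.0]
gripper_width: 85.3
[549.31658978 204.1561344  175.89143823]
```

View pics/k.png

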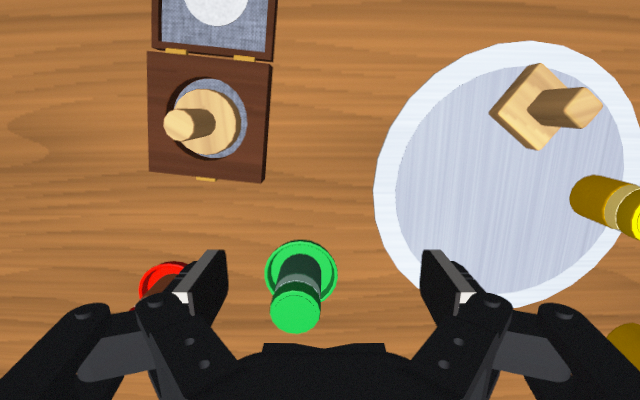

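The round press is seated in the round nest around (208,120). Next I'll move over to the square press.

```bash
python3 -m pendant '[{"tx":0,"ty":0.05,"tz":0,"ax":0,"ay":0,"az":0,"claw":1},{"tx":0,"ty":0.05,"tz":0,"ax":0,"ay":0,"az":0,"claw":1},{"tx":0,"ty":0.05,"tz":0,"ax":0,"ay":0,"az":0,"claw":1},{"tx":0.01,"ty":0.04,"tz":0,"ax":0,"ay":0,"az":0,"claw":1},{"tx":0,"ty":0,"tz":0,"ax":0,"ay":0,"az":0,"claw":1}]'
python3 -m pendant '[{"tx":0,"ty":0,"tz":0,"ax":0,"ay":0,"az":0,"claw":1},{"tx":0,"ty":0,"tz":0,"ax":0,"ay":0,"az":0,"claw":1}]'
python3 - <<'E'
from h import *
st=manip.state();w=manip.capture("wrist");print(st["tool_pos"])
cv2.imwrite("pics/l.png",w["image"][:,:,::-1]);cv2.imwrite("pics/l2.png",cv2.resize(w["image"][60:210,240:420],None,fx=4,fy=4,interpolation=cv2.INTER_CUBIC)[:,:,::-1])
E
```

```text
time_s: 20.48
tool_pos: [560.5, 12.3, 175.9]
tcp_rot: [1.0, -0.001, 0.001, 0.0]
wrist_force: [0.1, 0.3, -0.5]
gripper_width: 85.2
time_s: 20.72
tool_pos: [559.0, 15.5, 175.3]
tcp_rot: [1.0, 0.001, 0.0, -0.0]
wrist_force: [-1.2, 0.4, -1.3]
gripper_width: 85.5
[558.99676029  15.50985088 175.30174569]
```

View pics/l2.png

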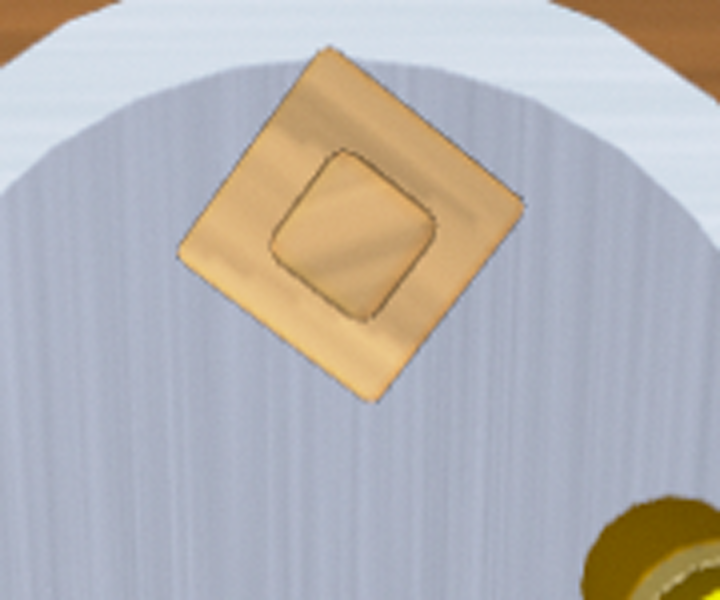

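Run:
```python
from h import *
st=manip.state();w=manip.capture("wrist")
def W(p,z): return cast(w,(np.array(p,float)-1.5)/4+[240,60],z,st)[:,:2]
for q in(W([(330,46),(524,207),(374,403),(178,252)],28),W([(342,147),(438,222),(366,324),(269,245)],80)):
    print(q.mean(0),[round(float(np.linalg.norm(q[i]-q[i-1])),1) for i in range(4)],[round(float(np.degrees(np.arctan2(*(q[i]-q[i-1])[::-1]))),1) for i in range(4)])
```

```text
[619.01519054  12.13379982] [53.8, 53.2, 53.4, 54.2] [-38.0, -128.1, 143.1, 52.4]
[619.2579753   12.35164314] [21.3, 21.3, 22.0, 22.3] [-37.7, -126.8, 144.8, 51.2]
```

The square press has its foot corners at crop (330,46), (524,207), (374,403) and (178,252), with the handle in the middle. That gives centre (618,13) and yaw −37.5°.

```bash
python3 -m pendant '[{"tx":0.059,"ty":0.0025,"tz":0,"ax":0,"ay":0,"az":0,"claw":1},{"tx":0,"ty":0,"tz":0,"ax":0,"ay":0,"az":9.5,"claw":1},{"tx":0,"ty":0,"tz":0,"ax":0,"ay":0,"az":9.5,"claw":1},{"tx":0,"ty":0,"tz":0,"ax":0,"ay":0,"az":9.5,"claw":1},{"tx":0,"ty":0,"tz":0,"ax":0,"ay":0,"az":9,"claw":1}]'
python3 -m pendant '[{"tx":0,"ty":0,"tz":0.04,"ax":0,"ay":0,"az":0,"claw":1},{"tx":0,"ty":0,"tz":0.03,"ax":0,"ay":0,"az":0,"claw":1},{"tx":0,"ty":0,"tz":0,"ax":0,"ay":0,"az":0,"claw":1},{"tx":0,"ty":0,"tz":0,"ax":0,"ay":0,"az":0,"claw":1}]'
```

```text
time_s: 21.45
tool_pos: [617.7, 12.5, 175.2]
tcp_rot: [0.946, -0.324, -0.0, -0.0]
wrist_force: [-0.1, -0.0, 0.9]
gripper_width: 85.3
time_s: 21.95
tool_pos: [618.5, 11.9, 106.7]
tcp_rot: [0.947, -0.321, 0.001, -0.0]
wrist_force: [1.3, -0.3, 0.2]
gripper_width: 85.5
```

```bash
python3 -m pendant '[{"tx":0,"ty":0,"tz":0.04,"ax":0,"ay":0,"az":0,"claw":1},{"tx":0,"ty":0,"tz":0.032,"ax":0,"ay":0,"az":0,"claw":1},{"tx":0,"ty":0,"tz":0,"ax":0,"ay":0,"az":0,"claw":1},{"tx":0,"ty":0,"tz":0,"ax":0,"ay":0,"az":0,"claw":-0.2},{"tx":0,"ty":0,"tz":0,"ax":0,"ay":0,"az":0,"claw":-1}]';python3 -m pendant '[{"tx":0,"ty":0,"tz":0,"ax":0,"ay":0,"az":0,"claw":-1},{"tx":0,"ty":0,"tz":0,"ax":0,"ay":0,"az":0,"claw":-1},{"tx":0,"ty":0,"tz":0,"ax":0,"ay":0,"az":0,"claw":-1},{"tx":0,"ty":0,"tz":0,"ax":0,"ay":0,"az":0,"claw":-1}]'
```

```text
time_s: 22.58
tool_pos: [619.8, 11.4, 36.1]
tcp_rot: [0.947, -0.322, 0.002, -0.001]
wrist_force: [-0.3, -0.1, 0.7]
gripper_width: 51.7
time_s: 23.08
tool_pos: [618.8, 11.5, 34.7]
tcp_rot: [0.947, -0.322, 0.001, -0.0]
wrist_force: [0.7, 0.6, 5.2]
gripper_width: 23.2
```

```bash
python3 -m pendant '[{"tx":0,"ty":0,"tz":-0.03,"ax":0,"ay":0,"az":0,"claw":-1},{"tx":0,"ty":0,"tz":-0.05,"ax":0,"ay":0,"az":-9.4,"claw":-1},{"tx":0,"ty":0,"tz":-0.05,"ax":0,"ay":0,"az":-9.4,"claw":-1},{"tx":0,"ty":0,"tz":0,"ax":0,"ay":0,"az":-9.4,"claw":-1},{"tx":0,"ty":0,"tz":0,"ax":0,"ay":0,"az":-9.4,"claw":-1}]';python3 -m pendant '[{"tx":-0.02,"ty":0.055,"tz":0,"ax":0,"ay":0,"az":0,"claw":-1},{"tx":-0.02,"ty":0.055,"tz":0,"ax":0,"ay":0,"az":0,"claw":-1},{"tx":-0.02,"ty":0.055,"tz":0,"ax":0,"ay":0,"az":0,"claw":-1},{"tx":-0.02,"ty":0.055,"tz":0,"ax":0,"ay":0,"az":0,"claw":-1},{"tx":-0.02,"ty":0.055,"tz":0,"ax":0,"ay":0,"az":0,"claw":-1}]'
python3 -m pendant '[{"tx":0,"ty":0,"tz":0,"ax":0,"ay":0,"az":0,"claw":-1},{"tx":0,"ty":0,"tz":0,"ax":0,"ay":0,"az":0,"claw":-1},{"tx":0,"ty":0,"tz":0,"ax":0,"ay":0,"az":0,"claw":-1}]'
python3 - <<'E'
from h import *
st=manip.state();w=manip.capture("wrist");print(st["tool_pos"],st["tcp_rot"])
cv2.imwrite("pics/m.png",w["image"][:,:,::-1])
E
```

```text
time_s: 23.7
tool_pos: [618.0, 11.5, 164.2]
tcp_rot: [1.0, 0.003, 0.001, 0.0]
wrist_force: [-0.4, 0.1, -2.8]
gripper_width: 23.5
time_s: 24.32
tool_pos: [516.9, -265.1, 163.0]
tcp_rot: [1.0, 0.001, -0.0, -0.0]
wrist_force: [0.4, 0.1, -1.9]
gripper_width: 23.7
time_s: 24.7
tool_pos: [518.5, -262.2, 163.1]
tcp_rot: [1.0, 0.001, -0.0, -0.0]
wrist_force: [-0.1, 1.0, -2.7]
gripper_width: 23.2
[ 518.50036691 -262.23109061  163.05262892] [ 9.99998917e-01  1.43294926e-03 -1.38407631e-04 -3.06056961e-04]
```

View pics/m.png

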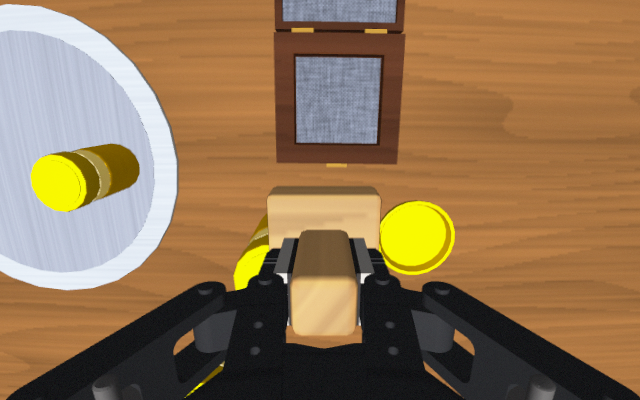

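Run:
```python
from h import *
st=manip.state();w=manip.capture("wrist")
q=cast(w,[(275,32),(405,34),(397,163),(277,162)],22,st)[:,:2];print(q.round(1),q.mean(0))
q=cast(w,[(294,54),(383,55),(380,144),(296,144)],22,st)[:,:2];print(q.round(1),q.mean(0))
H=hsv(w);h,s,v=[H[...,i] for i in range(3)]
for b in blobs((h>26)&(h<34)&(s>180)&(v>90),100):
    e=cv2.fitEllipse(b);print(np.round(e[0],1),np.round(e[1],1),[cast(w,e[0],z,st)[0,:2].round(1) for z in(13,81)])
```

```text
[[ 645.5 -222.8]
 [ 644.5 -327.3]
 [ 539.7 -326.7]
 [ 540.3 -221.1]] [ 592.51584048 -274.48834614]
[[ 628.9 -237.8]
 [ 628.4 -310.2]
 [ 556.2 -310.9]
 [ 556.  -238.1]] [ 592.38853462 -274.2643262 ]
[414.5 236.4] [69.5 73.4] [array([ 466.7, -350.4]), array([ 494.3, -329.8])]
[ 58.5 182.8] [48.9 60.5] [array([519.5,  -9.5]), array([534.8, -68.2])]
[249.3 266. ] [20.9 51.6] [array([ 434.7, -188.4]), array([ 469.7, -205.5])]
```

```bash
python3 -m pendant '[{"tx":0.037,"ty":0.006,"tz":0,"ax":0,"ay":0,"az":0,"claw":-1},{"tx":0.0365,"ty":0.005,"tz":0,"ax":0,"ay":0,"az":0,"claw":-1},{"tx":0,"ty":0,"tz":0.05,"ax":0,"ay":0,"az":0,"claw":-1},{"tx":0,"ty":0,"tz":0.045,"ax":0,"ay":0,"az":0,"claw":-1},{"tx":0,"ty":0,"tz":0,"ax":0,"ay":0,"az":0,"claw":-1}]';python3 -m pendant '[{"tx":0,"ty":0,"tz":0,"ax":0,"ay":0,"az":0,"claw":-1},{"tx":0,"ty":0,"tz":0,"ax":0,"ay":0,"az":0,"claw":-1}]'
```

```text
time_s: 25.42
tool_pos: [588.4, -271.4, 63.0]
tcp_rot: [1.0, 0.001, -0.004, -0.002]
wrist_force: [-0.7, 0.5, -2.0]
gripper_width: 23.3
time_s: 25.68
tool_pos: [593.7, -275.4, 71.8]
tcp_rot: [1.0, 0.001, 0.002, 0.001]
wrist_force: [0.3, -0.0, -1.9]
gripper_width: 23.5
```

```bash
python3 -m pendant '[{"tx":-0.001,"ty":-0.001,"tz":0.02,"ax":0,"ay":0,"az":0,"claw":-1},{"tx":0,"ty":0,"tz":0,"ax":0,"ay":0,"az":0,"claw":-1},{"tx":0,"ty":0,"tz":0,"ax":0,"ay":0,"az":0,"claw":-1},{"tx":0,"ty":0,"tz":0,"ax":0,"ay":0,"az":0,"claw":-1}]'
```

```text
time_s: 26.18
tool_pos: [590.8, -273.7, 48.6]
tcp_rot: [1.0, 0.001, 0.0, 0.0]
wrist_force: [-0.3, 0.4, -2.4]
gripper_width: 23.7
```

```bash
python3 -m pendant '[{"tx":0.0005,"ty":0,"tz":0.008,"ax":0,"ay":0,"az":0,"claw":-1},{"tx":0,"ty":0,"tz":0.004,"ax":0,"ay":0,"az":0,"claw":-1},{"tx":0,"ty":0,"tz":0.001,"ax":0,"ay":0,"az":0,"claw":-1},{"tx":0,"ty":0,"tz":0,"ax":0,"ay":0,"az":0,"claw":-1},{"tx":0,"ty":0,"tz":0,"ax":0,"ay":0,"az":0,"claw":-1}]'
```

```text
time_s: 26.8
tool_pos: [591.2, -273.5, 35.4]
tcp_rot: [1.0, 0.001, 0.0, 0.0]
wrist_force: [-0.3, -0.5, -0.4]
gripper_width: 23.5
```

```bash
python3 -m pendant '[{"tx":0,"ty":0,"tz":0.0005,"ax":0,"ay":0,"az":0,"claw":-1},{"tx":0,"ty":0,"tz":0,"ax":0,"ay":0,"az":0,"claw":1},{"tx":0,"ty":0,"tz":0,"ax":0,"ay":0,"az":0,"claw":1},{"tx":0,"ty":0,"tz":0,"ax":0,"ay":0,"az":0,"claw":1},{"tx":0,"ty":0,"tz":-0.04,"ax":0,"ay":0,"az":0,"claw":1}]';python3 -m pendant '[{"tx":0,"ty":0,"tz":-0.05,"ax":0,"ay":0,"az":0,"claw":1},{"tx":0,"ty":0,"tz":-0.05,"ax":0,"ay":0,"az":0,"claw":1},{"tx":-0.04,"ty":-0.04,"tz":0,"ax":0,"ay":0,"az":0,"claw":1},{"tx":-0.04,"ty":-0.04,"tz":0,"ax":0,"ay":0,"az":0,"claw":1},{"tx":-0.04,"ty":-0.04,"tz":0,"ax":0,"ay":0,"az":0,"claw":1}]';python3 -m pendant '[{"tx":0,"ty":-0.04,"tz":0,"ax":0,"ay":0,"az":0,"claw":1},{"tx":0,"ty":0,"tz":0,"ax":0,"ay":0,"az":0,"claw":1},{"tx":0,"ty":0,"tz":0,"ax":0,"ay":0,"az":0,"claw":1}]'
python3 - <<'E'
from h import *
st=manip.state();w=manip.capture("wrist");print(st["tool_pos"],st["tcp_rot"])
cv2.imwrite("pics/n.png",w["image"][:,:,::-1])
H=hsv(w);h,s,v=[H[...,i] for i in range(3)]
for b in blobs((h>26)&(h<34)&(s>180)&(v>150),100):
    e=cv2.fitEllipse(b);print(np.round(e[0],1),np.round(e[1],1),[cast(w,e[0],z,st)[0,:2].round(1) for z in(13,81)])
E
```

```text
time_s: 27.42
tool_pos: [588.2, -271.9, 70.9]
tcp_rot: [1.0, 0.001, -0.003, -0.002]
wrist_force: [0.1, -0.3, 1.0]
gripper_width: 85.4
time_s: 28.05
tool_pos: [469.9, -152.7, 175.0]
tcp_rot: [1.0, 0.001, 0.0, 0.0]
wrist_force: [0.8, 0.4, 0.5]
gripper_width: 85.7
time_s: 28.42
tool_pos: [471.3, -114.0, 175.3]
tcp_rot: [1.0, 0.001, 0.0, 0.0]
wrist_force: [1.2, 0.2, 0.3]
gripper_width: 85.0
[ 471.31313434 -114.00569154  175.25432919] [9.99999326e-01 1.01522511e-03 4.40327335e-04 3.51605967e-04]
[480.3 212. ] [70.5 80.8] [array([ 440.4, -270.2]), array([ 462.2, -235.3])]
[561.9 188.1] [66.6 80.8] [array([ 465.1, -350.2]), array([ 481.4, -297.5])]
[257.9 114.4] [57.8 61.1] [array([533.6, -54.2]), array([534.6, -67.4])]
[391. 340.] [27.7 65. ] [array([ 289.9, -189.8]), array([ 345.3, -172.8])]
```

View pics/n.png

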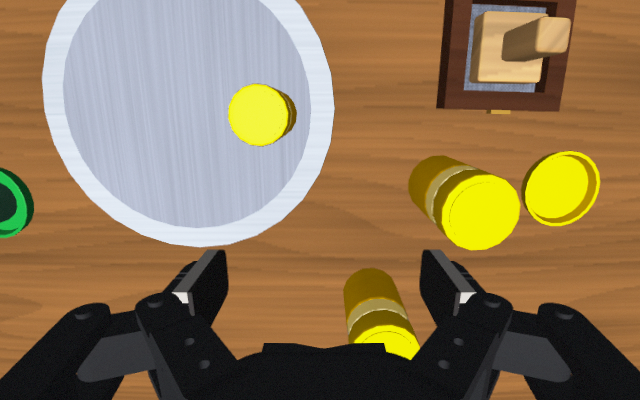

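The square press sits in its nest around (508,47), and the small yellow jar's lid is at (258,114), near (534,−66.5).

```bash
python3 -m pendant '[{"tx":0.031,"ty":-0.024,"tz":0,"ax":0,"ay":0,"az":0,"claw":1},{"tx":0.031,"ty":-0.023,"tz":0,"ax":0,"ay":0,"az":0,"claw":1},{"tx":0,"ty":0,"tz":0.05,"ax":0,"ay":0,"az":0,"claw":1},{"tx":0,"ty":0,"tz":0,"ax":0,"ay":0,"az":0,"claw":1},{"tx":0,"ty":0,"tz":0,"ax":0,"ay":0,"az":0,"claw":1}]';python3 -m pendant '[{"tx":0,"ty":0,"tz":0,"ax":0,"ay":0,"az":0,"claw":1}]'
```

```text
time_s: 29.1
tool_pos: [533.0, -67.4, 125.6]
tcp_rot: [1.0, 0.0, -0.0, 0.0]
wrist_force: [-0.1, -0.1, 0.8]
gripper_width: 85.4
time_s: 29.22
tool_pos: [534.0, -67.4, 127.0]
tcp_rot: [1.0, 0.0, 0.002, 0.0]
wrist_force: [0.1, 0.4, 0.5]
gripper_width: 85.3
```

```bash
python3 -m pendant '[{"tx":0,"ty":0,"tz":0.05,"ax":0,"ay":0,"az":0,"claw":1},{"tx":0,"ty":0,"tz":0.046,"ax":0,"ay":0,"az":0,"claw":1},{"tx":0,"ty":0,"tz":0,"ax":0,"ay":0,"az":0,"claw":1},{"tx":0,"ty":0,"tz":0,"ax":0,"ay":0,"az":0,"claw":0.2},{"tx":0,"ty":0,"tz":0,"ax":0,"ay":0,"az":0,"claw":-1}]';python3 -m pendant '[{"tx":0,"ty":0,"tz":0,"ax":0,"ay":0,"az":0,"claw":-1},{"tx":0,"ty":0,"tz":0,"ax":0,"ay":0,"az":0,"claw":-1},{"tx":0,"ty":0,"tz":0,"ax":0,"ay":0,"az":0,"claw":-1}]'
```

```text
time_s: 29.85
tool_pos: [535.2, -67.1, 31.9]
tcp_rot: [1.0, 0.001, 0.002, 0.001]
wrist_force: [0.0, -0.6, 0.9]
gripper_width: 51.8
time_s: 30.22
tool_pos: [535.1, -67.2, 31.8]
tcp_rot: [1.0, 0.001, 0.002, 0.001]
wrist_force: [-1.7, -0.9, 7.5]
gripper_width: 43.0
```

```bash
python3 -m pendant '[{"tx":0,"ty":0,"tz":-0.03,"ax":0,"ay":0,"az":0,"claw":-1},{"tx":0,"ty":0,"tz":-0.06,"ax":0,"ay":0,"az":0,"claw":-1},{"tx":0,"ty":0,"tz":-0.06,"ax":0,"ay":0,"az":0,"claw":-1},{"tx":0,"ty":0,"tz":0,"ax":0,"ay":0,"az":0,"claw":-1},{"tx":0,"ty":0,"tz":0,"ax":0,"ay":0,"az":0,"claw":-1}]';python3 -m pendant '[{"tx":-0.014,"ty":0.056,"tz":0,"ax":0,"ay":0,"az":0,"claw":-1},{"tx":-0.014,"ty":0.056,"tz":0,"ax":0,"ay":0,"az":0,"claw":-1},{"tx":-0.014,"ty":0.056,"tz":0,"ax":0,"ay":0,"az":0,"claw":-1},{"tx":-0.014,"ty":0.056,"tz":0,"ax":0,"ay":0,"az":0,"claw":-1},{"tx":-0.013,"ty":0.056,"tz":0,"ax":0,"ay":0,"az":0,"claw":-1}]';python3 -m pendant '[{"tx":0,"ty":0,"tz":0,"ax":0,"ay":0,"az":0,"claw":-1},{"tx":0,"ty":0,"tz":0,"ax":0,"ay":0,"az":0,"claw":-1},{"tx":0,"ty":0,"tz":0,"ax":0,"ay":0,"az":0,"claw":-1}]'
```

```text
time_s: 30.85
tool_pos: [533.1, -66.6, 179.5]
tcp_rot: [1.0, 0.001, 0.001, 0.0]
wrist_force: [-0.4, -0.4, -2.3]
gripper_width: 43.1
time_s: 31.48
tool_pos: [462.5, -347.5, 176.5]
tcp_rot: [1.0, 0.001, -0.001, -0.001]
wrist_force: [1.6, -0.3, -1.0]
gripper_width: 42.9
time_s: 31.85
tool_pos: [464.3, -345.2, 177.9]
tcp_rot: [1.0, 0.001, -0.001, -0.001]
wrist_force: [0.4, 0.3, -0.8]
gripper_width: 42.7
```

```bash
python3 -m pendant '[{"tx":0.002,"ty":0.0045,"tz":0.03,"ax":0,"ay":0,"az":0,"claw":-1},{"tx":0,"ty":0,"tz":0.05,"ax":0,"ay":0,"az":0,"claw":-1},{"tx":0,"ty":0,"tz":0.04,"ax":0,"ay":0,"az":0,"claw":-1},{"tx":0,"ty":0,"tz":0,"ax":0,"ay":0,"az":0,"claw":-1},{"tx":0,"ty":0,"tz":0,"ax":0,"ay":0,"az":0,"claw":-1}]';python3 -m pendant '[{"tx":0,"ty":0,"tz":0,"ax":0,"ay":0,"az":0,"claw":-1}]'
```

```text
time_s: 32.48
tool_pos: [467.4, -351.1, 60.6]
tcp_rot: [1.0, 0.001, 0.001, 0.001]
wrist_force: [0.5, -0.0, -0.7]
gripper_width: 42.6
time_s: 32.6
tool_pos: [467.9, -352.2, 61.7]
tcp_rot: [1.0, 0.001, 0.002, 0.001]
wrist_force: [-0.7, 0.2, -1.0]
gripper_width: 43.0
```

```bash
python3 -m pendant '[{"tx":-0.001,"ty":-0.001,"tz":0.015,"ax":0,"ay":0,"az":0,"claw":-1},{"tx":0,"ty":0,"tz":0.008,"ax":0,"ay":0,"az":0,"claw":-1},{"tx":0,"ty":0,"tz":0,"ax":0,"ay":0,"az":0,"claw":-1},{"tx":0,"ty":0,"tz":0,"ax":0,"ay":0,"az":0,"claw":-1}]'
```

```text
time_s: 33.1
tool_pos: [465.2, -350.2, 35.7]
tcp_rot: [1.0, 0.001, -0.0, -0.0]
wrist_force: [-0.5, -0.5, -1.3]
gripper_width: 42.8
```

```bash
python3 -m pendant '[{"tx":0.001,"ty":0,"tz":0.003,"ax":0,"ay":0,"az":0,"claw":-1},{"tx":0,"ty":0,"tz":0.002,"ax":0,"ay":0,"az":0,"claw":-1},{"tx":0,"ty":0,"tz":0,"ax":0,"ay":0,"az":0,"claw":-1},{"tx":0,"ty":0,"tz":0,"ax":0,"ay":0,"az":0,"claw":-1}]'
```

```text
time_s: 33.6
tool_pos: [466.3, -350.2, 30.8]
tcp_rot: [1.0, 0.001, 0.0, 0.0]
wrist_force: [-0.6, 0.8, -1.0]
gripper_width: 43.2
```

Run:
```python
from h import *
c=manip.capture("scene");w=manip.capture("wrist")
cv2.imwrite("pics/o.png",np.vstack([cv2.resize(c["image"][170:320,120:360],None,fx=1.667,fy=1.667),cv2.resize(w["image"],(400,250))])[:,:,::-1])
```

```text
(no output)
```

View pics/o.png

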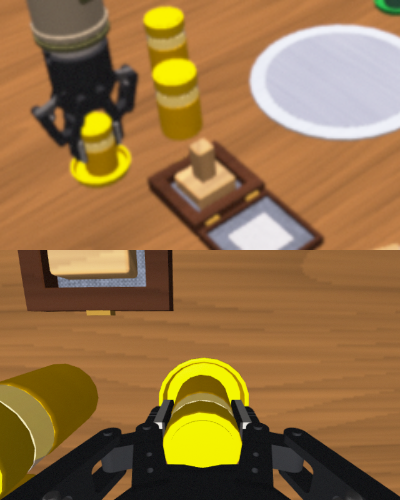

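The small yellow jar is inside its dish and the square press is upright in its nest. I'll lower the jar the last millimetre, release, and retreat to the right for a final check.

```bash
python3 -m pendant '[{"tx":0,"ty":0,"tz":0.001,"ax":0,"ay":0,"az":0,"claw":-1},{"tx":0,"ty":0,"tz":0,"ax":0,"ay":0,"az":0,"claw":-1}]'; python3 -m pendant '[{"tx":0,"ty":0,"tz":0,"ax":0,"ay":0,"az":0,"claw":1},{"tx":0,"ty":0,"tz":0,"ax":0,"ay":0,"az":0,"claw":1},{"tx":0,"ty":0,"tz":0,"ax":0,"ay":0,"az":0,"claw":1},{"tx":0,"ty":0,"tz":-0.04,"ax":0,"ay":0,"az":0,"claw":1},{"tx":0,"ty":0,"tz":-0.05,"ax":0,"ay":0,"az":0,"claw":1}]';python3 -m pendant '[{"tx":0,"ty":0,"tz":-0.05,"ax":0,"ay":0,"az":0,"claw":1},{"tx":0,"ty":0,"tz":-0.05,"ax":0,"ay":0,"az":0,"claw":1},{"tx":-0.03,"ty":0.04,"tz":0,"ax":0,"ay":0,"az":0,"claw":1},{"tx":-0.04,"ty":0.04,"tz":0,"ax":0,"ay":0,"az":0,"claw":1},{"tx":-0.04,"ty":0.04,"tz":0,"ax":0,"ay":0,"az":0,"claw":1}]';python3 -m pendant '[{"tx":-0.03,"ty":0.04,"tz":0,"ax":0,"ay":0,"az":0,"claw":1},{"tx":0,"ty":0,"tz":0,"ax":0,"ay":0,"az":0,"claw":1},{"tx":0,"ty":0,"tz":0,"ax":0,"ay":0,"az":0,"claw":1}]'
python3 - <<'E'
from h import *
c=manip.capture("top");s0=manip.capture("scene")
cv2.imwrite("pics/p1.png",c["image"][:,:,::-1]);cv2.imwrite("pics/p2.png",s0["image"][:,:,::-1])
a=c["image"]
L=[cv2.resize(a[y:y+50,x:x+50],None,fx=5,fy=5,interpolation=cv2.INTER_CUBIC) for x,y in((130,193),(193,184),(460,185),(160,112),(425,125))]
cv2.imwrite("pics/p3.png",np.vstack([np.hstack(L[:3]),np.hstack(L[3:]+[L[0]*0])])[:,:,::-1])
E
```

```text
time_s: 33.95
tool_pos: [466.3, -350.3, 29.9]
tcp_rot: [1.0, 0.001, 0.0, 0.0]
wrist_force: [0.3, -0.2, -0.8]
gripper_width: 42.7
time_s: 34.58
tool_pos: [465.1, -349.2, 119.2]
tcp_rot: [1.0, 0.001, -0.001, -0.001]
wrist_force: [-0.4, -0.3, -0.1]
gripper_width: 85.4
time_s: 35.2
tool_pos: [355.4, -471.3, 220.1]
tcp_rot: [1.0, 0.001, 0.0, 0.0]
wrist_force: [0.8, -0.2, -1.1]
gripper_width: 85.3
time_s: 35.58
tool_pos: [326.5, -510.1, 219.6]
tcp_rot: [1.0, 0.0, 0.0, -0.0]
wrist_force: [0.3, -0.0, -0.5]
gripper_width: 85.3
```

View pics/p3.png

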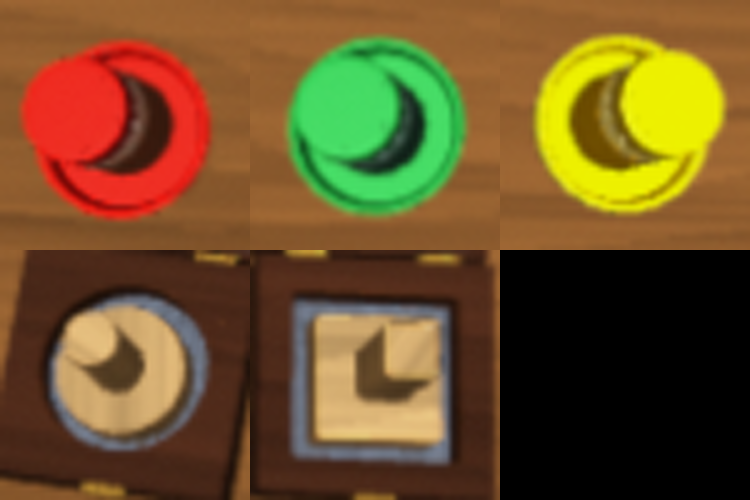

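View pics/p2.png

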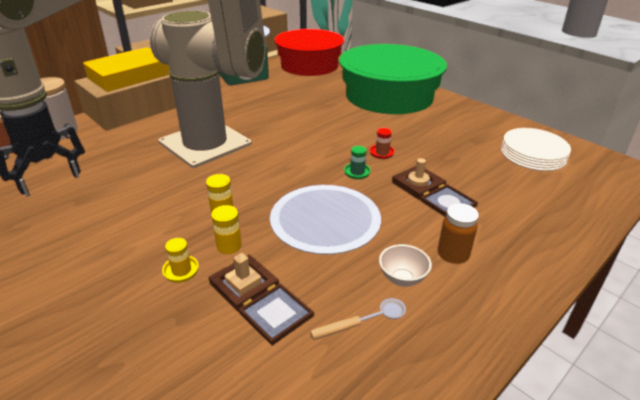

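View pics/p1.png

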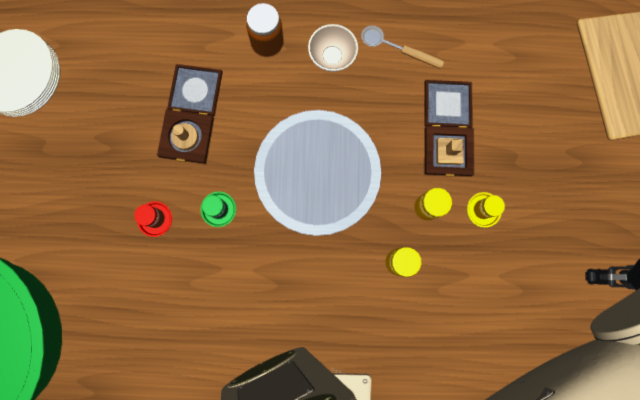

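Run:
```python
from h import *
c=manip.capture("top")
def W(x,y,ox,oy,z): return cast(c,[((x-2)/5+ox,(y-2)/5+oy)],z)[0,:2]
for n,l,d,o in(("red",(75,110),(122,130),(130,193)),("green",(96,105),(127,126),(193,184)),("yellow",(172,104),(121,124),(460,185))):
    a=W(*l,*o,79);b=W(*d,*o,13);print(n,a.round(1),b.round(1),np.linalg.norm(a-b).round(1))
print("round foot",W(121,121,160,112,28),"sq foot",W(128,130,425,125,28))
print(manip.state()["time_s"],manip.state()["wrist_force"])
```

```text
red [425.  368.3] [422.6 368.5] 2.4
green [449.7 231. ] [448.2 229.9] 1.9
yellow [ 464.7 -347.8] [ 463.4 -348.5] 1.5
round foot [604.15589894 310.90681666] sq foot [ 588.65782772 -270.70294784]
35.725 [0.5421534  0.28135785 0.53526142]
```

All offsets are about 2 mm, well inside the 14–15 mm tolerances. I'm handing in.

```bash
python3 -c "
from workcell import manip
print(manip.hand_in())"
```

```text
the job is handed in; nothing more can be done
None
```

I put the kit away and handed the job in at about 36 s of the 128 s allowed; no verdict was reported.

- **Moves:** The red jar came out of the square case and went into the red dish. The green jar went into the green dish and the smallest yellow jar into the yellow dish. The round and square presses went into their own cases. I left the two larger yellow jars alone.
- **Last checks (top and scene cameras):** All three jars stand upright, 1.5–2.4 mm from the measured dish centres. Both press feet lie flat in their nests, about 2–3 mm from the measured nest centres. Nothing was touching the gripper.
- **Disagreements:** Positions from the wrist camera and the top camera differed by 2–4 mm, so I used values between the two. That is much smaller than the 14–15 mm allowed.
- **Force:** Setting down the green jar showed about 27 N on the wrist for a moment, which I eased before letting go. The limits are 120 N at the wrist and 40 N for the arm or gripper body pressing on something.

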